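# Click the box counter's thumbwheel round to its pointer

### The arm

A 7-joint arm with a two-finger parallel gripper is mounted at the origin on the work surface. World frame = base frame: x ahead of the robot, y to its left, z up, the work surface at z = 0. Lengths are in m, angles in rad, forces in N, time in s.
With the tool pointing down it reaches from about 0.4 to 0.875 m from the base axis. Payload 6.5 kg.
Tool frame: the origin (TCP) lies between the finger pads; the fingertips stand 25 mm ahead of it and the grasp point (between the pads) lies 6 mm ahead of it; z points along the fingers, y is the line along which they close (so a half turn about z gives the same grasp; the last joint's range is limited). The gripper opens to 88 mm and grips with 3 to 60 N. Pads are 18 mm wide; open, the fingers measure 123 mm over their backs; the gripper's body (75 mm by 187 mm) begins 45 mm behind the grasp point.
Start: joints at [1.189, 0.536, -0.004, 1.538, 0.003, 1.067, -0.071], TCP at [0.202, -0.618, 0.264] pointing down, gripper open.
Joint ranges: [-2.7, 2.7], [-0.37, 2.16], [-1.27, 1.26], [0.24, 2.4], [-1.31, 4.45], [0.19, 1.91], [-2.76, 2.76]. Speed limits (rad/s): [2.39, 2.39, 3.14, 3.14, 3.14, 3.14, 3.14].

### API

Orientations are given as a unit quaternion [x, y, z, w].
In Python, from cell import status, optics, ticket gives the robot as it stands.
- The arm moves only by the tool move_arm, never from a script. Its arguments are lists of equal length, an entry for each row: "slide": the shift along the world's x, y, z in cm, a list of three; "turn": the turn about the world's z in rad. In form: {"slide": [[dx, dy, dz], ...], "turn": [turn, ...]}. A call has 1 to 12 rows; each row is the pose to reach, as a shift and turn from the pose commanded when the call began; what a row does not reach only later rows make up. A row lasts 1/12 s, in which the tool goes at most 41.7 mm and 7.16 degrees, less where a joint would pass 70% of its speed; a pose out of reach is approached as far as the arm can. A call with a gripper value outside its range is refused whole. "jaw" is the gripper's target within -1 to 1 (shut at 1, half-way at 0, fully open at -1), set as the call begins (left out, the last holds). The fingers move at their own pace and stop on an object; "grip_force" is the grip in N (left out, the last holds). Time passes only in rows, so rows that repeat a pose let the fingers close. It gives the time, the measured TCP pose, the force, the opening and the grip force at its end, in the units of the state.
- status.state(): the state, without advancing time (a new reading comes with each control period).
- optics.get_image(name): name is "side" or "top" or "wrist"; returns (picture, depth): 400x640x3 uint8, red, green, blue; 400x640 float32, m along the optical axis (not along the pixel's ray), 0 where there is no reading.
- optics.camera_params(name): a dict with "fx", "fy", "cx", "cy" (pixels), "cam_to_world" (4x4, takes a point from camera to world coordinates); the wrist camera has in their place "tool_from_camera" (4x4, takes a point from camera to tool coordinates, whose origin is the TCP and whose axes are the flange's). Camera axes: x right, y up, looking along -z (the intrinsics and any distortion apply to the point x, -y, -z); pixel columns grow to the right and rows downward; lengths in m; the calibration is good to about 2 mm. A picture is of the moment at which its call begins: read the wrist's pose just before it. camera_params takes no time and is no camera call.
- ticket.close_job(): hands the job in; it is judged then, once.
The state is a dict: "t": time; "q": joint angles; "qvel": joint speeds; "joint_efforts": joint torques, N m; "tool_pos": TCP position; "ee_rot": TCP orientation; "contact_force": force on the tool from outside, world axes, zero at the start; "wrist_torque": the same for the moment, N m; "grip_width": finger opening in m; "grasp_force": force on a finger pad.
Only numpy, scipy, OpenCV 4.12 (cv2) and the standard library are available. Lean on these libraries where they do the work, as an engineer would, in place of code of your own. Each camera call takes 0.05 s, during which the arm holds its last target. There are 200 camera calls.

### The job

On the box counter, flick the teeth of the black thumbwheel with a fingertip to turn it clockwise (seen from above) until its steel bar points at the fixed steel pointer: let it settle in the notch just before the pointer, then give it the last single click, and never let it run past. Push lightly and do not pinch the wheel or force it, and leave the cakes, tape and other things around the counter where they are.

Things in the scene. Friction and masses are not known exactly. Their poses are not given: they have to be found in the camera images.
- counter: Box counter: grey housing fixed to the table, 204 x 160 mm, flat deck 45 mm above the table, a 60 mm high ridge along its rear end (+x of its frame). Origin under the deck's centre (deck x -85..+85, y -80..+80 mm), z up. It carries the wheel and a fixed steel pointer.
- wheel (a joint): Angle of the black thumbwheel (rad) about its upright axis: 0 = bar exactly at the pointer, grows clockwise seen from above. A sprung detent holds it in notches 0.785 apart (8 a turn). It starts 4, 3 or 2 clicks short (-3.14, -2.36 or -1.57); a stop at -3.69. About 3 N at a tooth's end takes it over the crest midway between notches; then it snaps into the next by itself.
- hub (a point): Centre of the wheel's upper face, on its axis, 67 mm above the table, at x -20 mm, y 0 in the counter's frame. Wheel: black disc of 40 mm radius with 8 straight teeth, one every 45 deg, 8 mm wide, round-ended, out to 60 mm radius; gaps 33 mm wide at 52 mm radius. Disc and teeth fill heights 49 to 67 mm, 4 mm above the deck. A 20 mm wide hub cap stands 8 mm higher.
- bar_tip (a point): Outer end of the steel bar, a raised rib (8 mm wide, 6 mm high, top 73 mm above the table) lying on the wheel from the hub out along one tooth, the only tooth with a bar; point on the bar's top, 58 mm from the axis.
- pointer (a point): Tip of the fixed steel pointer: upright, 10 mm wide, top 65 mm above the table, on the rear of the deck; the tip is 79 mm from the wheel's axis in the counter's +x direction, 19 mm outside the teeth. In every notch the teeth stand every 45 deg from that direction.
- cake_a: Bystander: gold-wrapped cake, 82 x 46 x 32 mm, lying loose near the counter; origin under its centre. To be left where it is.
- cake_b: Bystander: a second gold-wrapped cake, same size; origin under its centre. To be left where it is.
- tape: Bystander: roll of packing tape standing on its flat side, 84 mm across, 45 mm high; origin under its centre. To be left where it is.
- cutter: Bystander: grey box cutter lying flat, 130 x 24 x 19 mm, long axis = its x; origin under its centre. To be left where it is.
- tin: Bystander: small closed aluminium tin, 60 mm across, 60 mm high; origin under its centre. To be left where it is.
- packet: Bystander: orange snack packet with black ends, 122 x 75 x 22 mm; origin under its centre. To be left where it is.

How it is judged:
By the outcome, as a careful person would: the job done as asked, in the order asked, and still so for the second after the job is handed in, with the robot touching nothing.
It also fails if it takes over 56 s, if anything falls off the work surface, if the arm or the gripper's body presses on something with over 40 N, if the wrist force passes 120 N, or if a joint passes its speed limit or range.

## Working session

There is one attempt and no reset: what is moved stays moved. The work goes in short steps, Python scripts to look and compute and a tool call to move; the robot and the scene stay as the last step left them, time stands still between calls to the robot, and variables do not carry over. Pictures are saved under pics/ and viewed, at most 10 in all, crops included, and the job is handed in when it is done.

Besides the shell and the picture viewer there is one more tool, called as name([rows], argument=value, ...), one row to a line, values as JSON. move_arm: Moves the arm, as the interface text tells. Its arguments: {"type":"object","properties":{"slide":{"type":"array","items":{"type":"array","items":{"type":"number"}}},"turn":{"type":"array","items":{"type":"number"}},"jaw":{"type":"number"},"grip_force":{"type":"number"}},"required":["slide","turn"]}

```bash
mkdir -p pics; ls; python3 - <<'E'
from cell import status, optics
import cv2,numpy as np
print(status.state())
ims=[]
for n in("top","side"):
    p,d=optics.get_image(n); np.savez(f'pics/{n}0.npz',p=p,d=d); print(n,optics.camera_params(n))
    cv2.imwrite(f'pics/{n}0.png',p[:,:,::-1])
print(optics.camera_params("wrist"))
E
```

```text
pics
{'t': 0.0, 'q': array([ 1.18880726,  0.53719095, -0.00442776,  1.53879229,  0.00257896,
        1.06733262, -0.07119225]), 'qvel': array([-1.56982847e-03, -5.07619974e-05,  4.67429995e-04, -1.00852184e-03,
       -5.99067244e-04, -2.52352703e-04,  1.07615280e-03]), 'joint_efforts': array([-1.36454808e-03, -5.70986831e+01,  9.91038345e-01, -2.51601827e+01,
       -5.60241693e-02,  1.78950821e-02,  1.19941965e-04]), 'tool_pos': array([ 0.20168561, -0.61734232,  0.26285461]), 'ee_rot': array([ 9.87555452e-01,  1.57268854e-01, -1.90664014e-04, -8.37313463e-04]), 'contact_force': array([0.78230862, 0.4779566 , 0.4791279 ]), 'wrist_torque': array([ 0.01258247, -0.00206309,  0.00024239]), 'grasp_force': 0.0, 'grip_width': 0.08839851005171845}
top {'fx': 482.2413086725073, 'fy': 482.2413086725073, 'cx': 322.2664875372641, 'cy': 204.63729055313237, 'cam_to_world': array([[ 0.01408731,  0.99329204, -0.11477135,  0.49543741],
       [-0.99988619,  0.01461383,  0.00374741,  0.00517502],
       [ 0.00539953,  0.11470549,  0.99338487,  1.06760509],
       [ 0.        ,  0.        ,  0.       
[... 151 characters left out ...]
0.97685547,  0.12361189, -0.17456656,  0.43257789],
       [-0.21287607,  0.64158982, -0.73691674, -0.68002446],
       [ 0.02090845,  0.7570222 ,  0.65305454,  0.67849843],
       [ 0.        ,  0.        ,  0.        ,  1.        ]])}
{'fx': 281.8937332876341, 'fy': 281.8937332876341, 'cx': 321.9736226460219, 'cy': 197.61203433030116, 'tool_from_camera': array([[ 4.71527680e-04,  9.55131515e-01,  2.96181645e-01,
         7.65344342e-02],
       [ 9.99999885e-01, -4.75886290e-04, -5.73757125e-05,
         1.75209839e-03],
       [ 8.61474328e-05,  2.96181638e-01, -9.55131630e-01,
        -1.21265842e-01],
       [ 0.00000000e+00,  0.00000000e+00,  0.00000000e+00,
         1.00000000e+00]])}
```

View pics/top0.png

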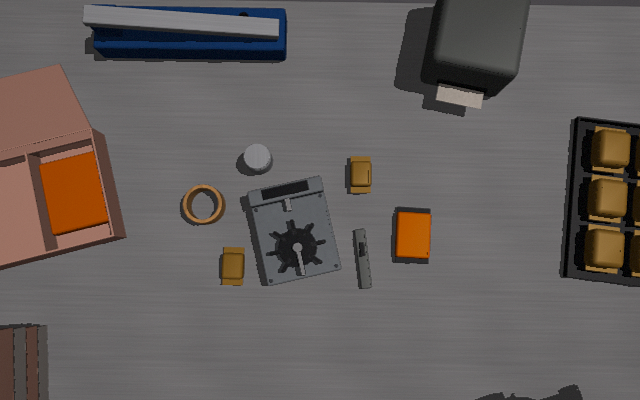

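View pics/side0.png

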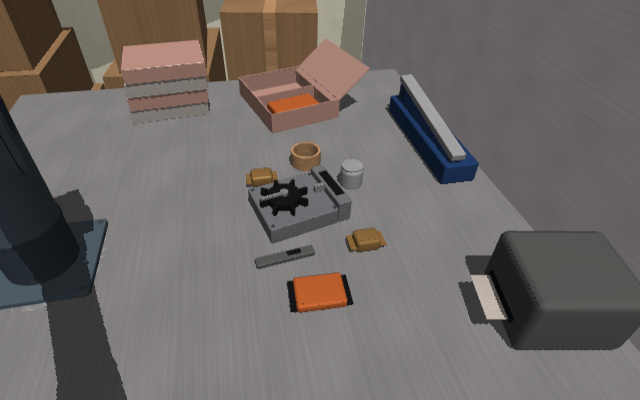

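The top view shows the counter with its hub near (297,247), the pointer near (288,205), and the bar running to about (302,273). That is opposite the pointer, so it should be 4 clicks short. The cutter is at (363,258), cake_a at (233,266) and cake_b at (360,175). The side view agrees. Next I'll measure these points.

```bash
cat > h.py <<'E'
import numpy as np,cv2
from cell import optics,status
from scipy.spatial.transform import Rotation as R
def T(n,st=None):
    c=optics.camera_params(n)
    if n!="wrist": return c,c["cam_to_world"]
    M=np.eye(4);M[:3,:3]=R.from_quat(st["ee_rot"]).as_matrix();M[:3,3]=st["tool_pos"]
    return c,M@c["tool_from_camera"]
def ray(n,uv,z,st=None):
    c,M=T(n,st); u,v=uv
    d=M[:3,:3]@np.array([(u-c["cx"])/c["fx"],-(v-c["cy"])/c["fy"],-1.]);o=M[:3,3]
    return o+d*(z-o[2])/d[2]
def lift(n,uv,depth,st=None):
    c,M=T(n,st);u,v=uv
    return M[:3,:3]@(depth*np.array([(u-c["cx"])/c["fx"],-(v-c["cy"])/c["fy"],-1.]))+M[:3,3]
def cloud(n,d,st=None):
    c,M=T(n,st);v,u=np.mgrid[:400,:640]
    P=np.stack([(u-c["cx"])/c["fx"]*d,-(v-c["cy"])/c["fy"]*d,-d],-1)
    return P@M[:3,:3].T+M[:3,3]
E
python3 - <<'E'
from h import *
z=np.load('pics/top0.npz');p,d=z['p'],z['d']
W=cloud('top',d)
cv2.imwrite('pics/c1.png',cv2.resize(p[165:295,225:385,::-1],None,fx=5,fy=5,interpolation=cv2.INTER_CUBIC)[:600])
# wheel: dark mask
sub=np.zeros((400,640),bool);sub[215:285,255:340]=1
m=(p.max(2)<50)&sub&(W[...,2]>.05)
n,l,s,c=cv2.connectedComponentsWithStats(m.astype(np.uint8))
print(s[1:6],c[1:6])
(x,y),r=cv2.minEnclosingCircle(np.argwhere(m)[:,::-1].astype(np.int32)) ; print('circ',x,y,r,ray('top',(x,y),.067))
# counter deck via height
h=(W[...,2]>.035)&(W[...,2]<.058);h[:, :240]=0;h[:,350:]=0;h[:170]=0;h[290:]=0
h2=(W[...,2]>.035);h2[:, :240]=0;h2[:,350:]=0;h2[:170]=0;h2[290:]=0
n,l,s,c=cv2.connectedComponentsWithStats(h2.astype(np.uint8));k=1+s[1:,4].argmax()
P=W[l==k]; rect=cv2.minAreaRect(P[:,:2].astype(np.float32));print('rect',rect, np.median(W[h][:,2]))
print('hub/cap z',W[247,297],'ridge',W[190,285])
for q in [(288,205),(302,272),(297,247)]:print(q,W[q[1],q[0]],p[q[1],q[0]])
E
```

```text
[[ 269  220   57   52 1239]
 [ 255  249    1    1    1]
 [ 263  271    1    1    1]
 [ 303  275    1    1    1]] [[296.7748184  245.82889427]
 [255.         249.        ]
 [263.         271.        ]
 [303.         275.        ]]
circ 290.4089660644531 248.57855224609375 35.41157531738281 [0.51868715 0.06593198 0.067     ]
rect ((0.5586712956428528, 0.060458384454250336), (0.20464755594730377, 0.1600729078054428), 13.70139217376709) 0.0449814593122968
hub/cap z [0.52197725 0.05211221 0.07275335] ridge [0.64126404 0.08016593 0.06354918]
(288, 205) [0.60924535 0.07293242 0.06685031] [115 114 112]
(302, 272) [0.47117013 0.0409601  0.07042594] [117 115 116]
(297, 247) [0.52197725 0.05211221 0.07275335] [113 112 113]
```

View pics/c1.png

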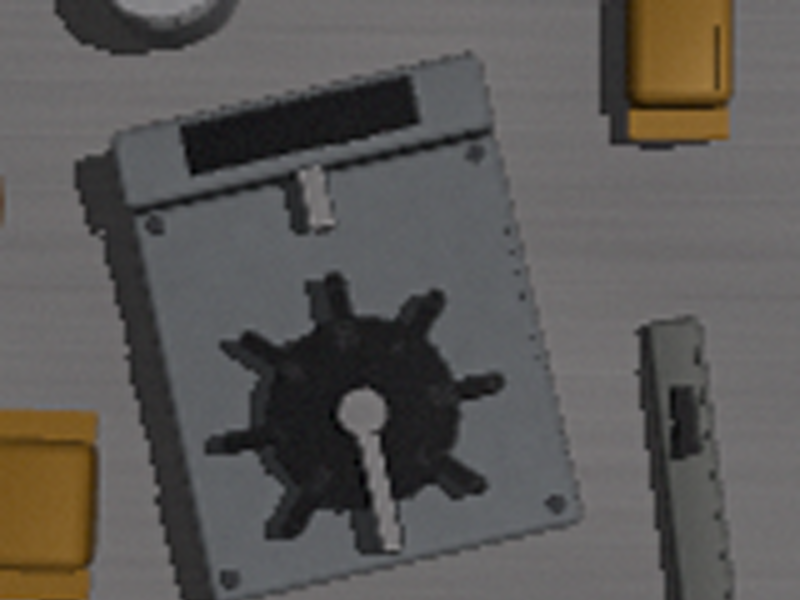

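Hub is at about (0.5227, 0.0517) and the counter yaw is 13.7° (fitted size 204.6x160 mm, deck 45 mm). The bar tip is at (0.471, 0.041), directly opposite the pointer, so it is 4 clicks short.

The plan is to shut the gripper and hang the fingertip in a tooth gap. I'll then sweep it clockwise one pitch at a time, from gap centre to gap centre. First I move above the start gap.

move_arm([
  [1.3, 2.5, 0],
  [2.6, 5.0, 0],
  [3.9, 7.5, -0.5],
  [5.2, 10.0, -1],
  [6.5, 12.6, -1.5],
  [7.8, 15.1, -2],
  [9.1, 17.6, -2.5],
  [10.4, 20.1, -3],
  [11.6, 22.6, -3.5],
  [12.9, 25.1, -4],
  [14.2, 27.7, -4.5],
  [15.5, 30.2, -5],
], turn=[0.11, 0.22, 0.33, 0.44, 0.55, 0.66, 0.78, 0.89, 1.0, 1.11, 1.22, 1.336], jaw=1, grip_force=5)

```text
t: 1.1
tool_pos: [0.357, -0.3144, 0.2134]
ee_rot: [0.676, 0.737, -0.0, -0.0]
contact_force: [0.3, -0.6, 0.1]
grip_width: 0.01
grasp_force: 0.0
```

move_arm([
  [1.3, 2.5, -0.5],
  [2.6, 5.0, -1],
  [3.9, 7.5, -1.5],
  [5.2, 10.0, -2],
  [6.5, 12.6, -2.5],
  [7.8, 15.1, -3],
  [9.1, 17.6, -3.5],
  [10.4, 20.1, -4],
  [11.7, 22.6, -4.5],
  [13.0, 25.1, -5],
  [14.3, 27.7, -5],
  [15.55, 30.15, -5],
], turn=[0.11, 0.22, 0.33, 0.44, 0.55, 0.66, 0.78, 0.89, 1.0, 1.11, 1.22, 1.336])

```text
t: 2.1
tool_pos: [0.5125, -0.0129, 0.1632]
ee_rot: [0.074, 0.997, 0.0, -0.0]
contact_force: [-0.3, 0.1, 0.7]
grip_width: 0.0006
grasp_force: 0.0
```

move_arm([
  [0, 0, 0],
  [0, 0, 0],
  [0, 0, 0],
  [0, 0, 0],
], turn=[0, 0, 0, 0])

```text
t: 2.43
tool_pos: [0.5117, -0.0159, 0.1634]
ee_rot: [0.078, 0.997, -0.001, -0.0]
contact_force: [0.2, -0.7, 0.4]
grip_width: 0.0002
grasp_force: 0.0
```

```bash
python3 - <<'E'
from h import *
st=status.state();p,d=optics.get_image('wrist');W=cloud('wrist',d,st)
print(st['t'],st['q'].round(3),st['tool_pos'],R.from_quat(st['ee_rot']).as_matrix().round(3),st['contact_force'],st['grip_width'])
np.savez('pics/w1.npz',p=p,d=d)
c,M=T('wrist',st)
def proj(P):
    q=np.linalg.inv(M)@np.append(P,1);return (c['cx']+c['fx']*q[0]/-q[2]),(c['cy']-c['fy']*q[1]/-q[2])
im=p[:,:,::-1].copy()
h=np.array([.5227,.0517]);a=np.radians(13.7)
for r,t,z in [(0,0,.075),(.058,180,.073),(.079,0,.065)]+[(.06,45*k,.067) for k in range(8)]:
    P=[*(h+r*np.array([np.cos(a+np.radians(t)),np.sin(a+np.radians(t))])),z];q=proj(P)
    cv2.drawMarker(im,(int(round(q[0])),int(round(q[1]))),(0,0,255),cv2.MARKER_CROSS,8,1)
cv2.imwrite('pics/w1.png',im)
E
```

```text
2.4333 [ 0.504  0.555 -0.72   1.948  0.495  0.823  0.925] [ 0.51173279 -0.01593003  0.16341975] [[-0.988  0.156 -0.001]
 [ 0.156  0.988 -0.001]
 [ 0.001 -0.001 -1.   ]] [ 0.20770122 -0.675036    0.39957679] 0.00024670128707392246
```

View pics/w1.png

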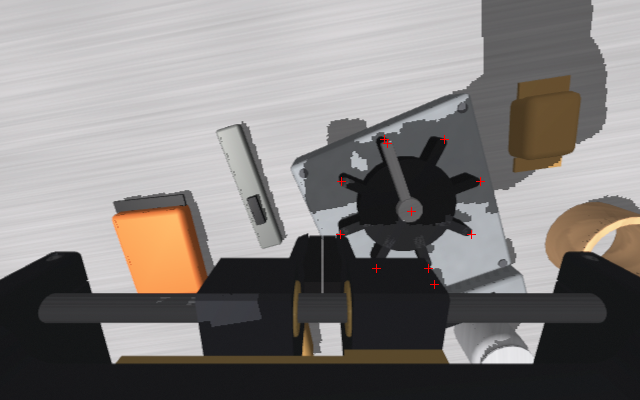

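The wrist view shows the projected hub and tooth ends (red crosses) landing on the real ones: hub at (410,211), bar tip at (386,141). The shut finger is at (322,240), next to the start gap. Next I lower it into the gap.

move_arm([
  [0.05, 0.1, -1.5],
  [0.05, 0.1, -3],
  [0.05, 0.1, -4.5],
  [0.05, 0.1, -5.5],
  [0.05, 0.1, -6.3],
  [0.05, 0.1, -7],
  [0.05, 0.1, -7.6],
  [0.05, 0.1, -8.0],
  [0.05, 0.1, -8.3],
  [0.05, 0.1, -8.3],
  [0.05, 0.1, -8.3],
], turn=[0, 0, 0, 0, 0, 0, 0, 0, 0, 0, 0])

```text
t: 3.4
tool_pos: [0.513, -0.0132, 0.0809]
ee_rot: [0.077, 0.997, 0.0, 0.0]
contact_force: [-0.8, -0.2, -0.3]
grip_width: 0.0008
grasp_force: 0.0
```

```bash
python3 - <<'E'
import numpy as np
h=np.array([.5227,.0517]);f=lambda t:h+.067*np.array([np.cos(np.radians(t+13.7)),np.sin(np.radians(t+13.7))])
for s in (247.5,202.5,157.5,112.5):
    print(s,f(s).round(4));print([[round(float(v),2) for v in (f(s-3.75*k)-f(s))*100]+[0] for k in range(1,13)])
print([round(-k*np.radians(3.75),4) for k in range(1,13)])
E
```

```text
247.5 [ 0.5124 -0.0145]
[[-0.43, 0.08, 0], [-0.86, 0.19, 0], [-1.27, 0.33, 0], [-1.68, 0.49, 0], [-2.07, 0.68, 0], [-2.46, 0.9, 0], [-2.82, 1.14, 0], [-3.17, 1.4, 0], [-3.51, 1.69, 0], [-3.82, 1.99, 0], [-4.11, 2.32, 0], [-4.38, 2.66, 0]]
202.5 [0.4686 0.0121]
[[-0.25, 0.36, 0], [-0.47, 0.74, 0], [-0.67, 1.13, 0], [-0.84, 1.53, 0], [-0.99, 1.95, 0], [-1.1, 2.37, 0], [-1.19, 2.8, 0], [-1.25, 3.23, 0], [-1.29, 3.67, 0], [-1.29, 4.11, 0], [-1.27, 4.55, 0], [-1.21, 4.98, 0]]
157.5 [0.4565 0.062 ]
[[0.08, 0.43, 0], [0.19, 0.86, 0], [0.33, 1.27, 0], [0.49, 1.68, 0], [0.68, 2.07, 0], [0.9, 2.46, 0], [1.14, 2.82, 0], [1.4, 3.17, 0], [1.69, 3.51, 0], [1.99, 3.82, 0], [2.32, 4.11, 0], [2.66, 4.38, 0]]
112.5 [0.4831 0.1058]
[[0.36, 0.25, 0], [0.74, 0.47, 0], [1.13, 0.67, 0], [1.53, 0.84, 0], [1.95, 0.99, 0], [2.37, 1.1, 0], [2.8, 1.19, 0], [3.23, 1.25, 0], [3.67, 1.29, 0], [4.11, 1.29, 0], [4.55, 1.27, 0], [4.98, 1.21, 0]]
[np.float64(-0.0654), np.float64(-0.1309), np.float64(-0.1963), np.float64(-0.2618), np.float64(-0.3272), np.float64(-0.3927), np.float64(-0.4581), np.float64(-0.5236), np.float64(-0.589), np.float64(-0.6545), np.float64(-0.7199), np.float64(-0.7854)]
```

The finger is in the gap with no contact, so I start the first click.

move_arm([
  [-0.43, 0.08, 0],
  [-0.86, 0.19, 0],
  [-1.27, 0.33, 0],
  [-1.68, 0.49, 0],
  [-2.07, 0.68, 0],
  [-2.46, 0.9, 0],
  [-2.82, 1.14, 0],
  [-3.17, 1.4, 0],
  [-3.51, 1.69, 0],
  [-3.82, 1.99, 0],
  [-4.11, 2.32, 0],
  [-4.38, 2.66, 0],
], turn=[-0.065, -0.131, -0.196, -0.262, -0.327, -0.393, -0.458, -0.524, -0.589, -0.655, -0.72, -0.785])

```text
t: 4.4
tool_pos: [0.4693, 0.0135, 0.0812]
ee_rot: [0.454, 0.891, 0.0, 0.0]
contact_force: [-0.0, 1.0, -0.8]
grip_width: 0.0003
grasp_force: 0.0
```

move_arm([
  [0, 0, 0],
  [0, 0, 0],
  [0, 0, 0],
  [0, 0, 0],
  [0, 0, 0],
  [0, 0, 0],
], turn=[0, 0, 0, 0, 0, 0])

```text
t: 4.9
tool_pos: [0.4692, 0.013, 0.0807]
ee_rot: [0.452, 0.892, 0.0, 0.0]
contact_force: [0.4, 0.3, 0.2]
grip_width: 0.0004
grasp_force: 0.0
```

```bash
cat > look.py <<'E'
from h import *
import sys
k=sys.argv[1];st=status.state();p,d=optics.get_image('wrist');q,_=optics.get_image('side')
print(st['t'],st['tool_pos'].round(4),st['contact_force'].round(1))
im=np.vstack([p[40:340],cv2.resize(q[150:250,220:380],(640,400),interpolation=cv2.INTER_CUBIC)[:300]])[:,:,::-1]
cv2.imwrite(f'pics/l{k}.png',im)
E
python3 look.py 1
```

```text
4.9 [0.4692 0.013  0.0807] [0.4 0.3 0.2]
```

View pics/l1.png

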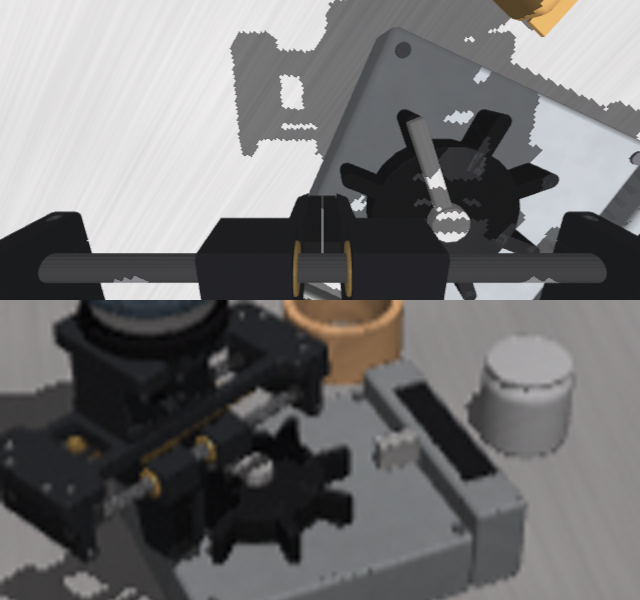

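The wrist view shows the bar from hub (448,220) to tip (412,120), the same place in the tool's view as before. The wheel has therefore turned 45° with the tool: one click, with no load left on the finger. Next are clicks 2 and 3, with a pause after each.

move_arm([
  [-0.25, 0.36, 0],
  [-0.47, 0.74, 0],
  [-0.67, 1.13, 0],
  [-0.84, 1.53, 0],
  [-0.99, 1.95, 0],
  [-1.1, 2.37, 0],
  [-1.19, 2.8, 0],
  [-1.25, 3.23, 0],
  [-1.29, 3.67, 0],
  [-1.29, 4.11, 0],
  [-1.27, 4.55, 0],
  [-1.21, 4.98, 0],
], turn=[-0.065, -0.131, -0.196, -0.262, -0.327, -0.393, -0.458, -0.524, -0.589, -0.655, -0.72, -0.785])

```text
t: 6.0
tool_pos: [0.4569, 0.0633, 0.0807]
ee_rot: [0.76, 0.65, -0.0, -0.0]
contact_force: [0.3, -0.2, -0.9]
grip_width: 0.0002
grasp_force: 0.0
```

move_arm([
  [0, 0, 0],
  [0, 0, 0],
  [0, 0, 0],
  [0, 0, 0],
  [0, 0, 0],
  [0, 0, 0],
], turn=[0, 0, 0, 0, 0, 0])

```text
t: 6.5
tool_pos: [0.457, 0.0628, 0.0807]
ee_rot: [0.759, 0.651, -0.0, -0.0]
contact_force: [0.4, -0.2, 0.6]
grip_width: 0.0006
grasp_force: 0.0
```

move_arm([
  [0.08, 0.43, 0],
  [0.19, 0.86, 0],
  [0.33, 1.27, 0],
  [0.49, 1.68, 0],
  [0.68, 2.07, 0],
  [0.9, 2.46, 0],
  [1.14, 2.82, 0],
  [1.4, 3.17, 0],
  [1.69, 3.51, 0],
  [1.99, 3.82, 0],
  [2.32, 4.11, 0],
  [2.66, 4.38, 0],
], turn=[-0.065, -0.131, -0.196, -0.262, -0.327, -0.393, -0.458, -0.524, -0.589, -0.655, -0.72, -0.785])

```text
t: 7.5
tool_pos: [0.4837, 0.107, 0.0807]
ee_rot: [0.951, 0.31, -0.0, -0.0]
contact_force: [-0.2, 0.1, -1.4]
grip_width: 0.0002
grasp_force: 0.0
```

move_arm([
  [0, 0, 0],
  [0, 0, 0],
  [0, 0, 0],
  [0, 0, 0],
  [0, 0, 0],
  [0, 0, 0],
  [0, 0, 0],
  [0, 0, 0],
  [0, 0, 0],
  [0, 0, 0],
  [0, 0, 0],
  [0, 0, 0],
], turn=[0, 0, 0, 0, 0, 0, 0, 0, 0, 0, 0, 0])

```text
t: 8.5
tool_pos: [0.4836, 0.1068, 0.0807]
ee_rot: [0.95, 0.311, -0.0, 0.0]
contact_force: [-0.2, -0.0, -0.1]
grip_width: 0.0002
grasp_force: 0.0
```

```bash
python3 look.py 3
```

```text
8.5 [0.4836 0.1068 0.0807] [-0.2 -0.  -0.1]
```

View pics/l3.png

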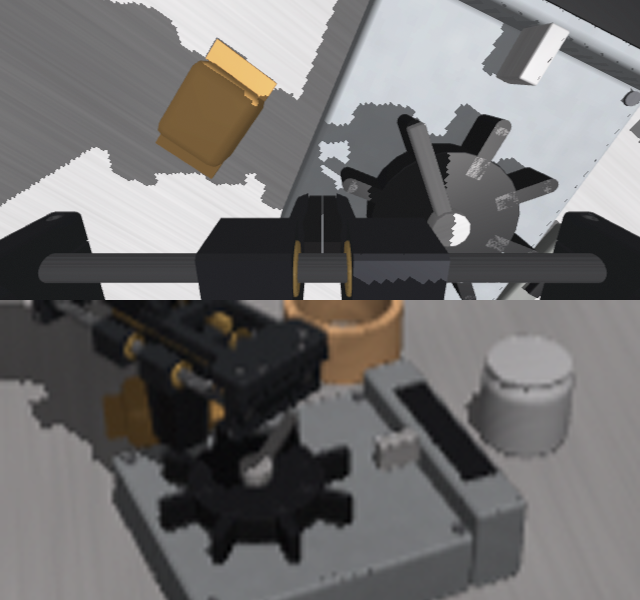

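The bar tip is at (412,120) in the wrist view and the next tooth, at (490,130), faces the pointer at (525,75). The wheel is one click short, settled and unloaded. I give it the last click.

move_arm([
  [0.36, 0.25, 0],
  [0.74, 0.47, 0],
  [1.13, 0.67, 0],
  [1.53, 0.84, 0],
  [1.95, 0.99, 0],
  [2.37, 1.1, 0],
  [2.8, 1.19, 0],
  [3.23, 1.25, 0],
  [3.67, 1.29, 0],
  [4.11, 1.29, 0],
  [4.55, 1.27, 0],
  [4.98, 1.21, 0],
], turn=[-0.065, -0.131, -0.196, -0.262, -0.327, -0.393, -0.458, -0.524, -0.589, -0.655, -0.72, -0.785])

```text
t: 9.6
tool_pos: [0.5335, 0.1191, 0.0807]
ee_rot: [0.997, -0.077, -0.0, -0.0]
contact_force: [0.0, 0.4, 0.4]
grip_width: 0.0002
grasp_force: 0.0
```

move_arm([
  [0, 0, 0],
  [0, 0, 0],
  [0, 0, 0],
  [0, 0, 0],
  [0, 0, 0],
  [0, 0, 0],
  [0, 0, 0],
  [0, 0, 0],
], turn=[0, 0, 0, 0, 0, 0, 0, 0])

```text
t: 10.27
tool_pos: [0.5333, 0.1189, 0.0807]
ee_rot: [0.997, -0.076, -0.0, -0.0]
contact_force: [-0.3, -0.4, 0.1]
grip_width: 0.0006
grasp_force: 0.0
```

```bash
python3 look.py 4
```

```text
10.2667 [0.5333 0.1189 0.0807] [-0.3 -0.4  0.1]
```

View pics/l4.png

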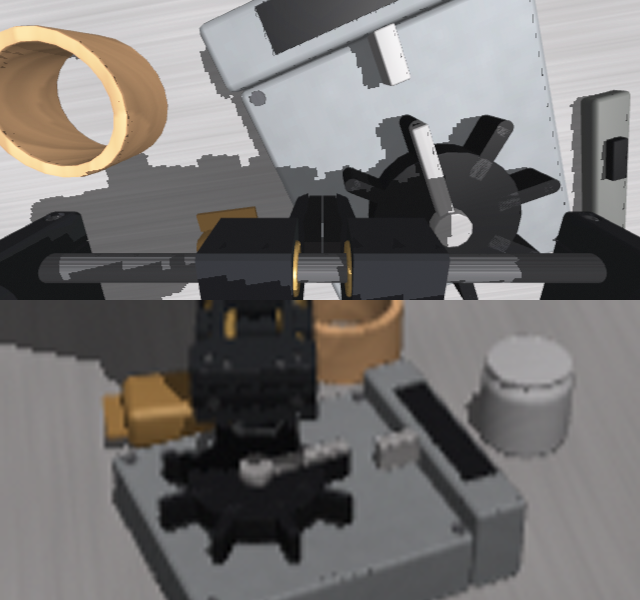

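The bar tip at (415,122) in the wrist view now points at the pointer at (390,55), and the side view agrees. I lift straight out and back away for a final check from the top.

move_arm([
  [0, 0, 0.5],
  [0, 0, 1.2],
  [0, 0, 2],
  [0, 0, 3],
  [0, 0, 4.5],
  [0, 0, 6],
  [0, 0, 8],
  [0, 0, 10],
  [0, 0, 12],
  [0, 0, 14],
  [0, 0, 16],
  [0, 0, 18],
], turn=[0, 0, 0, 0, 0, 0, 0, 0, 0, 0, 0, 0])

```text
t: 11.37
tool_pos: [0.5332, 0.1188, 0.2629]
ee_rot: [0.997, -0.076, 0.0, -0.0]
contact_force: [-1.1, 0.5, -0.6]
grip_width: 0.0005
grasp_force: 0.0
```

move_arm([
  [0, -2, 0],
  [0, -4.5, 0],
  [0, -7, 0],
  [0, -10, 0],
  [0, -13, 0],
  [0, -16, 0],
  [0, -19, 0],
  [0, -22, 0],
  [0, -25, 0],
  [0, -28, 0],
  [0, -30, 0],
  [0, -30, 0],
], turn=[0, 0, 0, 0, 0, 0, 0, 0, 0, 0, 0, 0])

```text
t: 12.37
tool_pos: [0.5324, -0.1868, 0.2621]
ee_rot: [0.997, -0.08, 0.001, 0.002]
contact_force: [-0.6, -0.1, 0.4]
grip_width: 0.0004
grasp_force: 0.0
```

```bash
python3 - <<'E'
from h import *
p,d=optics.get_image('top');o=np.load('pics/top0.npz')['p']
cv2.imwrite('pics/e.png',cv2.resize(np.hstack([o[140:310,170:440],p[140:310,170:440]])[:,:,::-1],(800,252)))
p2=p[165:295,225:385,::-1];cv2.imwrite('pics/e.png',cv2.resize(p2,None,fx=4,fy=4))
def g(a):
    h=cv2.cvtColor(a,cv2.COLOR_RGB2HSV);m=((h[...,1]>120)&(h[...,2]>70)).astype(np.uint8);m[:,:180]=0;m[:,440:]=0;m[:150]=0;m[300:]=0
    n,l,s,c=cv2.connectedComponentsWithStats(m);return [(int(b[4]),c[i].round(1)) for i,b in enumerate(s) if i and b[4]>80]
print(g(o),g(p))
E
```

```text
[(674, array([360.7, 173.9])), (559, array([203.1, 204.3])), (1535, array([413.1, 234.6])), (778, array([232.4, 265.6]))] [(701, array([360.4, 174. ])), (618, array([203. , 204.3])), (227, array([411.1, 231.4])), (798, array([232.5, 265.6])), (200, array([409.1, 253.7]))]
```

View pics/e.png

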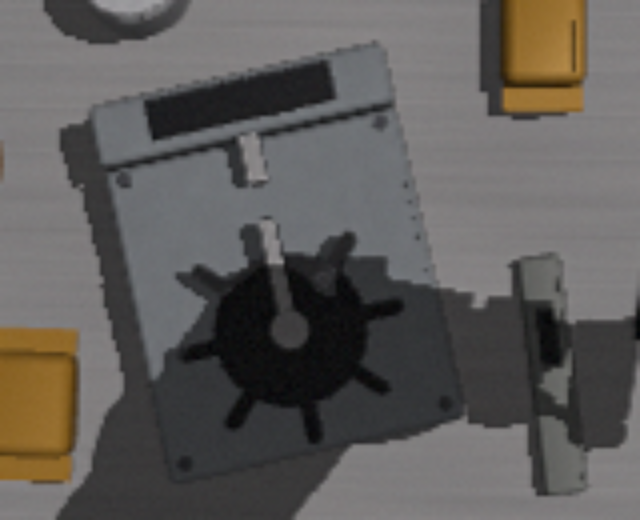

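The bar runs from the hub (290,328) to (265,222) and points at the pointer (257,180). The cakes and tape haven't moved, and the packet is only partly hidden by the arm. I hand the job in.

```bash
python3 -c "
from cell import ticket; print(ticket.close_job())"
```

```text
the job is handed in; nothing more can be done
None
```

I turned the wheel four clicks clockwise, one at a time with a settled pause before the last, so its bar now points at the pointer; nothing around the counter was touched, and the job is handed in.

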